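# Stand up the recipe card and hold the bag clip open over its edge

## Robot

A 7-joint arm with a two-finger parallel gripper is mounted at the origin on a cart in front of the work surface, level with it; the furniture and walls round the work are solid. World frame = base frame: x ahead of the robot, y to its left, z up, the work surface at z = 0. Lengths are in m, angles in degrees, forces in N, time in s.
With the tool pointing down it reaches from about 0.425 to 0.875 m from the base axis. Payload 4.7 kg.
Tool frame: the origin (TCP) lies at the very end of the fingers, on their centre line; the grasp point (between the pads) lies behind it (env.pinch_z is the z of the grasp point in the tool frame, in m); z points along the fingers, y is the direction in which the jaws open and shut (so a half turn about z gives the same grasp; the last joint's range is limited). The gripper opens to 87 mm and grips with 3 to 60 N. Pads are 19 mm wide; open, the fingers measure 117 mm over their backs; the gripper's body (75 mm by 190 mm) begins 51 mm behind the grasp point.
Start: joints at [69.276, 18.392, -4.016, 83.108, 1.295, 78.541, -3.26], TCP at [0.239, -0.605, 0.223] pointing down, gripper open.
Joint ranges: [-163.93, 163.93], [-17.29, 119.83], [-79.2, 71.16], [3.27, 140.29], [-89.18, 269.18], [5.43, 117.66], [-154.24, 154.24]. Speed limits (degrees/s): [147.25, 147.25, 180, 180, 180, 180, 180].

## Interface

Orientations are given as [roll, pitch, yaw] about the fixed x, y, z axes, in that order (R = Rz(yaw) Ry(pitch) Rx(roll)).
In Python, from cell import readout, read_camera, env gives the robot as it stands. The module is installed in compiled form; this text tells all that it offers.
- The arm moves only by the tool servo_tool, never from a script. Its argument "plan" is a list that holds one entry, the list of rows, each a list of 5 numbers: the finger opening in m, from 0 to 0.087, then the shift along the tool's x, y, z in m, then the turn about the tool's z in rad. In form: [[[jaw, x, y, z, yaw], ...]]. A call has 1 to 12 rows; each row is the pose to reach, as a shift and turn from the pose measured when the call began, along the tool's axes at that moment; what a row does not reach only later rows make up. A row lasts 1/12 s, in which the tool goes at most 41.7 mm and 7.16 degrees, less where a joint would pass 70% of its speed; a pose out of reach is approached as far as the arm can. A call with a gripper value outside its range is refused whole. The fingers move at their own pace and stop on an object; "force" is the grip in N (left out, the last holds). Time passes only in rows, so rows that repeat a pose let the fingers close. It gives the time, the measured TCP pose, the force and the opening at its end, in the units of the state.
- readout.get_obs(): the state, without advancing time (a new reading comes with each control period).
- read_camera(name): name is "scene" or "top" or "wrist"; returns a dict with "image" (400x640x3 uint8, red, green, blue), "range_z" (400x640 float32, m along the optical axis (not along the pixel's ray), 0 where there is no reading), "mtx" (3x3 intrinsics, pixels), "camera_from_world" (4x4, takes a point from world to camera coordinates). Camera axes: x right, y up, looking along -z (the intrinsics and any distortion apply to the point x, -y, -z); pixel columns grow to the right and rows downward; lengths in m; the calibration is good to about 2 mm. A picture is of the moment at which its call begins.
- env.sign_off(): hands the job in, once; it reports no verdict.
The state is a dict: "time_s": time; "qpos": joint angles; "joint_velocities": joint speeds; "effort": joint torques, N m; "tool_pos": TCP position; "tool_rot": TCP orientation; "force": force on the tool from outside, world axes, zero at the start; "wrist_torque": the same for the moment, N m; "grip_width": finger opening in m.
Only numpy, scipy, OpenCV 4.12 (cv2) and the standard library are available. Lean on these libraries where they do the work, as an engineer would, in place of code of your own. Each camera call takes 0.05 s, during which the arm holds its last target. There are 200 camera calls.

## Task

Take the tall recipe card out of the wooden recipe box and stand it fully down in the groove of the wooden card stand, printed face towards the robot, so that its index tab is at the top left as seen from there, and let go of it. Then squeeze the steel bag clip open, lift it off the box's wall and hold it wide open, handles up, astride the plain top edge of the card to the right of the tab, well down over the edge but not touching the card, so that I can slip the shopping list in behind it. Finish still holding the clip open like that, in the air, and leave the mug, ramekin and teaspoon where they are.

Things in the scene. Friction and masses are not known exactly. Their poses are not given: they have to be found in the camera images.
- recipe_box: Open wooden recipe box, fixed, 120 (x) x 150 (y) x 70 mm high, walls 5 mm, brass label frame on its front (-x). Origin: centre of underside, z up. Low filed cards (tops 76 mm up, 100 mm wide) fill it from x -26 to +47 mm; just before them stands the tall recipe card, behind a 59 mm high divider, fronts alike. The clip is clamped on the +y side wall.
- card_stand: Wooden card stand, fixed, a block 62 (x) x 140 (y) x 36 mm high with one upright groove in its top: 6.5 mm wide (x), 110 mm long (y), 26 mm deep, mouth chamfered 4 mm. Origin: centre of underside; y runs along the groove, the -x side is turned (within 25 degrees) to the robot. With the card in right, card and stand frames are parallel.
- groove_floor (a point): Centre of the floor of the stand's groove, 10 mm above the worktop.
- card: Recipe card: stiff loose upright board, 50 g, 4 (x) x 100 (y) x 120 mm tall (z up). Its -x face is printed (dish picture, ruled lines), the +x face plain brown. An index tab rises 12 mm above the top edge at y +20 to +48 mm (top left seen from the printed side). Origin: centre of the lower edge. Starts upright in the box, lower edge 5 mm and top edge 125 mm above the worktop.
- card_top (a point): Point on the card's plain top edge, right of the tab: x 0, y -16 mm, z 120 mm in the card's frame; the clip is to be held over about here.
- card_tab (a point): Centre of the index tab, x 0, y +34 mm, z 126 mm in the card's frame.
- clip: Sprung steel bag clip, loose, 60 g, 40 mm wide along its pin, 91 mm tall. Origin: middle of the pin; z up along the handles, y along the pin, x across the jaws; symmetrical. Handles: flat plates at +x and -x that lean apart; their ends are 49 mm above the pin and, shut, 51 mm apart over all. Jaws reach 41 mm below the pin. Starts upright on the box's wall, pin 90 mm up, x across the wall.
- clip_lever_a (a joint): Opening angle of one clip lever, rad: 0 shut, 0.07 on the box's 5 mm wall, 0.34 at the stop. Squeezing the handle ends together along x opens it against the spring: 4 N starts it, 6 N brings it to the stop (more if gripped lower). There the handles are parallel, 15 mm over all, ends 54 mm above the pin, the jaw pads 24 mm apart, the space between free from 6 to 38 mm below the pin.
- mug: White patterned mug, bystander, 87 mm wide, 96 mm tall, origin at the centre of its underside.
- ramekin: White ramekin, bystander, 69 mm wide, 42 mm tall, origin at the centre of its underside.
- teaspoon: Steel teaspoon lying flat, bystander, 130 mm long.

How it is judged:
By the outcome, as a careful person would: the job done as asked, in the order asked, and still so for the second after the job is handed in, while the arm keeps its last pose, push and grip.
It also fails if it takes over 58 s, if anything falls off the work surface, if the arm or the gripper's body presses on something with over 40 N, if the wrist force passes 120 N, or if a joint passes its speed limit or range.

## Working session

There is one attempt and no reset: what is moved stays moved. The work goes in short steps, Python scripts to look and compute and a tool call to move; the robot and the scene stay as the last step left them, time stands still between calls to the robot, and variables do not carry over. Pictures are saved under pics/ and viewed, about 8 in all and at most 12, crops included, and the job is handed in when it is done.

Besides the shell and the picture viewer there is one more tool, called after "Emit:" by a JSON object that holds its "op" and its "data", one argument or row to a line. servo_tool: Moves the arm, as the interface text tells. Its arguments: {"type":"object","properties":{"plan":{"type":"array"},"force":{"type":"number"}},"required":["plan"]}

```bash
mkdir -p pics; cat > h.py <<'E'
import numpy as np, cv2
from cell import readout, read_camera, env
from scipy.spatial.transform import Rotation as Ro
def pts(c):
    h,w=c["range_z"].shape; u,v=np.meshgrid(np.arange(w),np.arange(h)); K=c["mtx"]; r=c["range_z"]
    P=np.stack([(u-K[0,2])/K[0,0]*r,-(v-K[1,2])/K[1,1]*r,-r,np.ones_like(r)],-1)
    W=P@np.linalg.inv(c["camera_from_world"]).T
    W[r==0]=np.nan
    return W[...,:3]
def save(c,n): cv2.imwrite("pics/"+n,c["image"][...,::-1])
E
python3 - <<'E'
from h import *
o=readout.get_obs();print({k:np.round(v,3) for k,v in o.items()},env.pinch_z)
ims=[]
for n in("scene","top"):
    c=read_camera(n);ims.append(c);np.savez(n+".npz",**c);print(n,c["mtx"].round(1).tolist(),np.linalg.inv(c["camera_from_world"]).round(3).tolist(),(c["range_z"]>0).mean())
    save(c,n+"0.png")
E
```

```text
{'time_s': np.float64(0.0), 'qpos': array([69.277, 18.44 , -4.016, 83.174,  1.294, 78.54 , -3.26 ]), 'joint_velocities': array([-0.101,  0.028, -0.045,  0.035, -0.032, -0.189,  0.003]), 'effort': array([-0.0000e+00, -4.9129e+01, -4.0400e-01, -3.1252e+01, -6.4000e-02,
        4.4000e-02,  0.0000e+00]), 'tool_pos': array([ 0.238, -0.604,  0.221]), 'tool_rot': array([-1.79891e+02,  5.00000e-03,  2.15330e+01]), 'force': array([ 0.27 , -0.49 , -0.218]), 'wrist_torque': array([-0.018,  0.026, -0.009]), 'grip_width': np.float64(0.087)} -0.0187
scene [[418.5, 0.0, 316.3], [0.0, 418.5, 200.1], [0.0, 0.0, 1.0]] [[-0.754, 0.588, -0.293, 0.245], [-0.656, -0.67, 0.346, 0.381], [0.007, 0.453, 0.891, 0.979], [0.0, 0.0, 0.0, 1.0]] 0.996328125
top [[420.5, 0.0, 320.5], [0.0, 420.5, 196.1], [0.0, 0.0, 1.0]] [[-0.007, 0.982, -0.188, 0.305], [-1.0, -0.012, -0.025, 0.014], [-0.027, 0.188, 0.982, 1.334], [0.0, 0.0, 0.0, 1.0]] 0.9959921875
```

View pics/scene0.png

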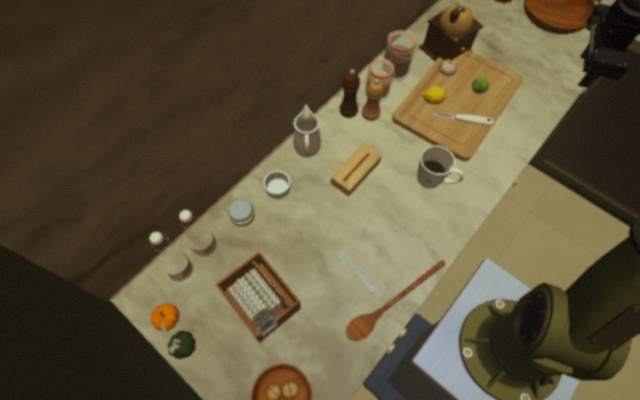

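View pics/top0.png

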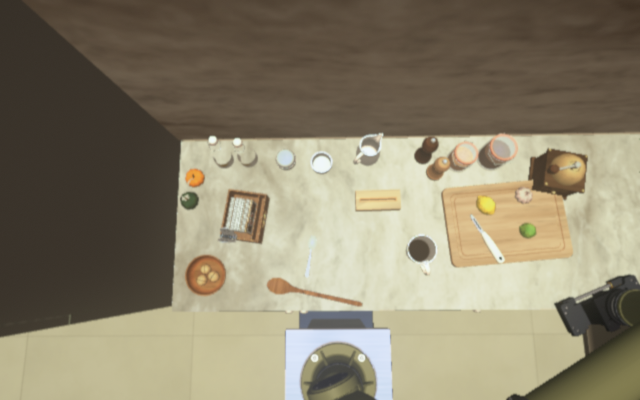

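The scene view shows the box at about (258,296), the stand at (356,169), mug (437,166), ramekin (277,183) and teaspoon (356,270). In the top view the box is at (245,217) with the clip at its lower left (227,237), the stand at (378,200), mug (421,249), ramekin (321,162) and spoon (310,257).

```bash
python3 - <<'E'
from h import *
t=dict(np.load("top.npz"));s=dict(np.load("scene.npz"))
for n,c,(bx,st,mg) in(("top",t,((210,180,280,250),(345,180,410,220),(400,228,440,275))),("scene",s,((205,240,310,345),(320,135,390,200),(410,135,470,195)))):
    W=pts(c)
    for lab,b,lo,hi in(("stand",st,.030,.042),("boxrim",bx,.064,.073),("lowcards",bx,.0735,.08),("tallcard",bx,.11,.16),("mug",mg,.08,.11)):
        w=W[b[1]:b[3],b[0]:b[2]].reshape(-1,3); w=w[(w[:,2]>lo)&(w[:,2]<hi)]
        if len(w)<5: print(n,lab,len(w));continue
        r=cv2.minAreaRect((w[:,:2]*1000).astype(np.float32)); print(n,lab,len(w),"rect mm",np.round(r[0],1),np.round(r[1],1),round(r[2],1),"zmax",w[:,2].max().round(3))
ims=[]
for c,(x0,y0,w,h) in((t,(205,178,80,75)),(s,(205,240,110,105))):
    ims.append(cv2.resize(c["image"][y0:y0+h,x0:x0+w][...,::-1],(400,400),interpolation=cv2.INTER_CUBIC))
cv2.imwrite("pics/crop0.png",np.hstack(ims))
E
```

```text
top stand 789 rect mm [ 541.  -132.1] [ 63.  140.1] 0.7 zmax 0.042
top boxrim 626 rect mm [488.1 284.1] [120.4 156.3] 81.4 zmax 0.073
top lowcards 257 rect mm [485.3 282.4] [114.3 159.2] 82.5 zmax 0.08
top tallcard 193 rect mm [454.9 281.4] [ 59.6 151.1] 43.4 zmax 0.144
top mug 212 rect mm [ 377.4 -253.3] [98.3 85.6] 50.6 zmax 0.1
scene stand 1021 rect mm [ 583.8 -131.3] [149.8 142.9] 0.1 zmax 0.041
scene boxrim 1080 rect mm [535.9 276.6] [120.3 242.6] 81.1 zmax 0.073
scene lowcards 414 rect mm [485.5 298.5] [ 83.5 155.1] 81.0 zmax 0.08
scene tallcard 337 rect mm [455.8 281.6] [ 60.5 150.9] 44.5 zmax 0.142
scene mug 382 rect mm [ 378.3 -252.1] [96.5 87.3] 52.2 zmax 0.098
```

View pics/crop0.png

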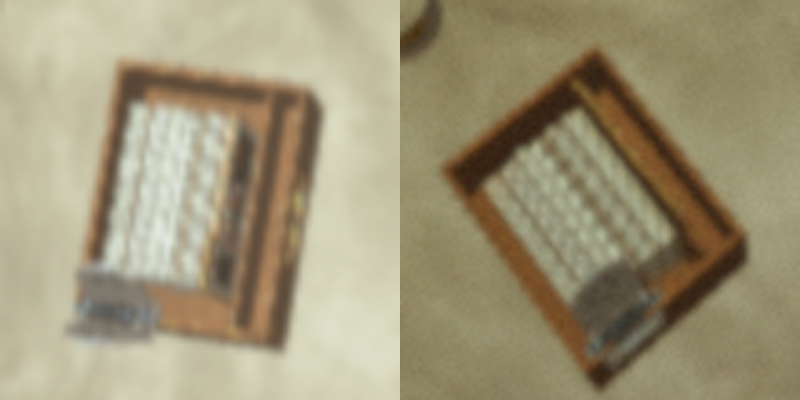

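Crops: box front (brass frame) faces world -y, so box yaw is about 81°. The clip sits on the low-x wall. The tall card is not yet separated from the low cards, so I'll locate it by depth in the box frame.

```bash
python3 - <<'E'
from h import *
t=dict(np.load("top.npz"));s=dict(np.load("scene.npz"))
a=np.radians(81.4);ex=np.array([np.cos(a),np.sin(a)]);ey=np.array([-ex[1],ex[0]])
for n,c,b in(("top",t,(205,175,285,252)),("scene",s,(200,240,310,345))):
    W=pts(c)[b[1]:b[3],b[0]:b[2]].reshape(-1,3); q=(W[:,:2]-[.488,.283]); B=np.c_[q@ex,q@ey,W[:,2]]*1000
    m=(abs(B[:,0])<75)&(abs(B[:,1])<90); B=B[m]
    r=B[(B[:,2]>62)&(B[:,2]<74)]; print(n,"rim x",np.percentile(r[:,0],[0,1,2,98,99,100]).round(1),"y",np.percentile(r[:,1],[0,1,2,98,99,100]).round(1))
    for nm,sel in(("card",B[:,1]<55),("clip",B[:,1]>=55)):
        for lo,hi in((90,118),(118,129),(129,160)):
            k=B[sel&(B[:,2]>lo)&(B[:,2]<hi)]
            if len(k): print(nm,lo,len(k),"min",k.min(0).round(1),"med",np.median(k,0).round(1),"max",k.max(0).round(1))
E
```

```text
top rim x [-59.1 -58.7 -58.5  60.2  61.   61.4] y [-79.  -77.4 -76.5  71.1  72.   78.2]
card 90 67 min [-32.4 -45.1  91.3] med [-30.9   5.3 105.8] max [-29.6  52.  117.7]
card 118 60 min [-31.5 -44.5 118.7] med [-28.9   2.2 123.9] max [ 43.9  55.  129. ]
card 129 44 min [-30.9  18.7 129.1] med [ 17.3  49.6 134.3] max [ 45.5  54.6 144.5]
clip 90 113 min [ 3.6 55.4 90.3] med [27.7 68.1 98.8] max [ 52.3  81.6 117.9]
clip 118 27 min [  8.4  55.  118.4] med [ 26.3  82.8 123. ] max [ 46.4  87.9 129. ]
clip 129 15 min [ 15.3  85.1 129.5] med [ 27.7  87.5 137.1] max [ 39.8  89.9 144.3]
scene rim x [-59.4 -58.3 -57.9  60.4  60.8  61.3] y [-78.4 -77.6 -77.   71.2  71.6  72.8]
card 90 62 min [-29.7 -44.2  90.4] med [-26.6   5.  105.1] max [-26.   52.3 117.1]
card 118 115 min [-30.7 -46.4 118.5] med [-26.9  12.7 124.1] max [ 48.3  54.9 128.4]
card 129 94 min [-30.2  24.  129.2] med [ 22.9  49.8 135.5] max [ 46.   54.4 142.4]
clip 90 237 min [ 4.1 55.2 90.1] med [29.5 64.1 98.3] max [ 53.8  81.1 117.9]
clip 118 32 min [ 10.5  55.2 118.1] med [ 27.2  56.1 120.6] max [ 48.4  84.5 128.6]
clip 129 30 min [ 10.6  85.1 130.2] med [ 29.2  87.6 137. ] max [ 47.1  89.9 142. ]
```

Emit:
{"op": "servo_tool", "data": {
  "plan": [
    [[0.087,0.337,-0.14,-0.06,-0.4],[0.087,0.337,-0.14,-0.06,-0.4],[0.087,0.337,-0.14,-0.06,-0.4],[0.087,0.337,-0.14,-0.06,-0.4],[0.087,0.337,-0.14,-0.06,-0.8],[0.087,0.337,-0.14,-0.06,-0.8],[0.087,0.337,-0.14,-0.06,-0.8],[0.087,0.337,-0.14,-0.06,-0.8],[0.087,0.49,-0.4,-0.06,-1.2],[0.087,0.49,-0.4,-0.06,-1.2],[0.087,0.49,-0.4,-0.06,-1.2],[0.087,0.49,-0.4,-0.06,-1.2]]
  ]
}}

```text
time_s: 1.1
tool_pos: [0.5112, -0.2107, 0.2787]
tool_rot: [-179.9, -0.1, 90.6]
force: [1.8, -1.4, -0.0]
grip_width: 0.0866
```

```bash
cat >> h.py <<'E'
def rel(x,y,z,yaw,o=None):
    o=o or readout.get_obs(); R=Ro.from_euler("xyz",o["tool_rot"],degrees=True)
    d=R.inv().apply(np.array([x,y,z])-o["tool_pos"]); w=np.radians((yaw-o["tool_rot"][2]+180)%360-180)
    return d.round(4).tolist(),round(-w,4)
E
python3 -c "
from h import *
o=readout.get_obs();print(o['qpos'].round(1),o['tool_pos'].round(3),o['tool_rot'].round(2),o['force'].round(1));print(rel(.55,-.05,.28,120),rel(.48,.255,.27,171.4))"
```

```text
[ 45.5   7.  -28.2  91.2   3.2  82.7  17.7] [ 0.511 -0.211  0.279] [-1.7992e+02 -1.0000e-01  9.0610e+01] [ 1.8 -1.4 -0. ]
([0.1603, 0.0406, -0.0011], np.float64(-0.5129)) ([0.466, -0.0262, 0.0095], np.float64(-1.41))
```

Emit:
{"op": "servo_tool", "data": {
  "plan": [
    [[0.087,0.16,0.04,0,-0.5],[0.087,0.16,0.04,0,-0.5],[0.087,0.16,0.04,0,-0.5],[0.087,0.16,0.04,0,-0.5],[0.087,0.466,-0.026,0.01,-1.41],[0.087,0.466,-0.026,0.01,-1.41],[0.087,0.466,-0.026,0.01,-1.41],[0.087,0.466,-0.026,0.01,-1.41],[0.087,0.466,-0.026,0.01,-1.41],[0.087,0.466,-0.026,0.01,-1.41],[0.087,0.466,-0.026,0.01,-1.41],[0.087,0.466,-0.026,0.01,-1.41]]
  ]
}}

```text
time_s: 2.1
tool_pos: [0.4772, 0.2605, 0.2696]
tool_rot: [179.8, -0.1, 172.1]
force: [0.1, 1.0, 0.5]
grip_width: 0.0873
```

Emit:
{"op": "servo_tool", "data": {
  "plan": [
    [[0.087,0,0,0,0],[0.087,0,0,0,0]]
  ]
}}

```text
time_s: 2.27
tool_pos: [0.4757, 0.2626, 0.2693]
tool_rot: [179.8, -0.2, 172.3]
force: [0.2, 0.0, 0.2]
grip_width: 0.0868
```

```bash
python3 - <<'E'
from h import *
o=readout.get_obs();print(o['qpos'].round(1),o['tool_pos'].round(4),o['tool_rot'].round(2),o['force'].round(1));print(rel(.48,.255,.27,171.4))
c=read_camera("wrist");np.savez("w1.npz",**c);save(c,"w1.png");print(np.linalg.inv(c["camera_from_world"]).round(3).tolist())
E
```

```text
[ 18.1   9.2 -54.7  92.8   7.3  81.9  45.1] [0.4757 0.2626 0.2693] [179.78  -0.2  172.33] [0.2 0.  0.2]
([-0.0053, -0.007, -0.0007], np.float64(0.0162))
[[0.132, -0.945, -0.3, 0.392], [0.991, 0.127, 0.037, 0.274], [0.004, -0.302, 0.953, 0.432], [0.0, 0.0, 0.0, 1.0]]
```

View pics/w1.png

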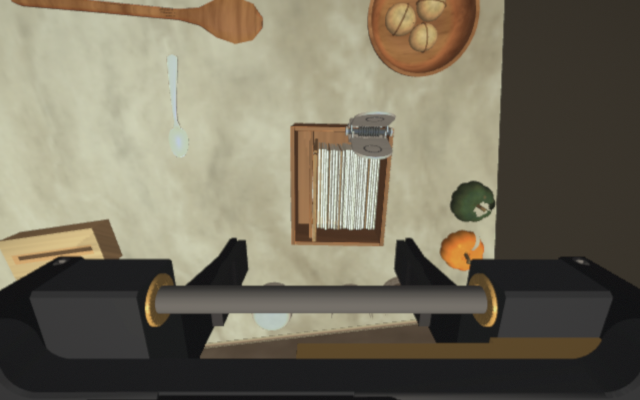

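The wrist view shows the box at (340,185), the tall card's edge at about x=314, and the clip at (370,135) on the top wall. I'll measure these from this close view.

```bash
python3 - <<'E'
from h import *
c=dict(np.load("w1.npz")); W=pts(c)[100:262,270:410].reshape(-1,3)
r=W[(W[:,2]>.063)&(W[:,2]<.0725)]; print("rim",[np.round(v,4) for v in cv2.minAreaRect((r[:,:2]*1000).astype(np.float32))])
a=np.radians(81.4);ex=np.array([np.cos(a),np.sin(a)]);ey=np.array([-ex[1],ex[0]])
q=W[:,:2]-[.488,.283];B=np.c_[q@ex,q@ey,W[:,2]]*1000
B=B[(abs(B[:,0])<80)&(abs(B[:,1])<95)]
for nm,m in(("card",(B[:,0]<-10)&(B[:,2]>85)&(B[:,2]<150)),("tab",(B[:,0]<-10)&(B[:,2]>128)&(B[:,2]<150)),("cardtop",(B[:,0]<-10)&(B[:,2]>120)&(B[:,2]<128)),("clip",(B[:,1]>45)&(B[:,0]>-5)&(B[:,2]>88)&(B[:,2]<150)),("cliptop",(B[:,1]>40)&(B[:,0]>-5)&(B[:,2]>125)&(B[:,2]<150))):
    k=B[m]
    if len(k)>5: print(nm,len(k),np.percentile(k,[1,50,99],axis=0).round(1).tolist(), "slope dx/dy",np.polyfit(k[:,1],k[:,0],1).round(4))
k=B[(B[:,1]>40)&(B[:,0]>-5)&(B[:,2]>125)&(B[:,2]<150)]
for s in(k[k[:,1]<70],k[k[:,1]>=70]): print(len(s),np.median(s,0).round(1),s.min(0).round(1),s.max(0).round(1))
E
```

```text
rim [array([490.7334, 284.6712]), array([120.0848, 154.0316]), np.float64(81.2185)]
card 414 [[-30.5, -46.6, 90.6], [-27.8, 6.9, 124.6], [-25.7, 51.0, 137.8]] slope dx/dy [ 3.90000e-03 -2.78332e+01]
tab 115 [[-29.0, 21.9, 131.6], [-27.7, 36.0, 136.5], [-25.8, 48.8, 138.2]] slope dx/dy [-9.70000e-03 -2.70581e+01]
cardtop 249 [[-29.8, -47.2, 121.7], [-27.8, -12.3, 124.3], [-25.7, 50.4, 126.2]] slope dx/dy [ 4.50000e-03 -2.77958e+01]
clip 1741 [[6.3, 47.1, 90.3], [29.0, 65.8, 113.6], [52.8, 88.6, 141.9]] slope dx/dy [-7.90000e-03  2.96794e+01]
cliptop 586 [[11.1, 46.3, 125.3], [28.8, 52.9, 134.0], [47.1, 89.4, 142.6]] slope dx/dy [-4.90000e-03  2.92312e+01]
320 [ 28.9  50.4 133.7] [ 10.3  46.2 125. ] [ 47.8  53.9 142.9]
266 [ 28.7  85.7 134.9] [ 10.6  82.3 125.2] [ 48.7  89.4 143.3]
```

Emit:
{"op": "servo_tool", "data": {
  "plan": [
    [[0.05,-0.007,-0.006,0.06,0.016],[0.05,-0.007,-0.006,0.1,0.016],[0.05,-0.007,-0.006,0.12,0.016],[0.05,-0.007,-0.006,0.12,0.016],[0.05,-0.007,-0.006,0.12,0.016],[0.05,-0.007,-0.006,0.12,0.016]]
  ]
}}

```text
time_s: 2.82
tool_pos: [0.4844, 0.2533, 0.1512]
tool_rot: [179.8, -0.1, 171.0]
force: [-0.3, 0.0, 1.2]
grip_width: 0.0556
```

```bash
python3 -c "
from h import *
o=readout.get_obs();print(o['tool_pos'].round(4),o['tool_rot'].round(2),o['force'].round(1),o['joint_velocities'].round(1));print(rel(.482,.256,.093,171.4))"
```

```text
[0.4844 0.2533 0.1512] [ 1.7978e+02 -5.0000e-02  1.7104e+02] [-0.3  0.   1.2] [-0.3 -1.1 -1.  -1.5  0.  -0.4 -0.1]
([0.0028, 0.002, 0.0582], np.float64(-0.0062))
```

Emit:
{"op": "servo_tool", "data": {
  "plan": [
    [[0.04,0.003,0.002,0.02,-0.006],[0.04,0.003,0.002,0.04,-0.006],[0.04,0.003,0.002,0.058,-0.006],[0.04,0.003,0.002,0.058,-0.006],[0.04,0.003,0.002,0.058,-0.006],[0.03,0.003,0.002,0.058,-0.006],[0.02,0.003,0.002,0.058,-0.006],[0.015,0.003,0.002,0.058,-0.006]]
  ],
  "force": 20
}}

```text
time_s: 3.48
tool_pos: [0.4828, 0.2565, 0.0949]
tool_rot: [179.7, 0.1, 171.4]
force: [-1.2, 0.3, 0.7]
grip_width: 0.0272
```

```bash
python3 - <<'E'
from h import *
o=readout.get_obs();print(o['tool_pos'].round(4),o['tool_rot'].round(2),o['force'].round(1));print(rel(.482,.256,.093,171.4))
c=read_camera("wrist");np.savez("w2.npz",**c);cv2.imwrite("pics/w2.png",cv2.resize(c["image"][130:400,180:480][...,::-1],None,fx=2,fy=2))
E
```

```text
[0.4828 0.2565 0.0949] [1.7972e+02 9.0000e-02 1.7137e+02] [-1.2  0.3  0.7]
([0.0007, -0.0006, 0.0019], np.float64(-0.0005))
```

View pics/w2.png

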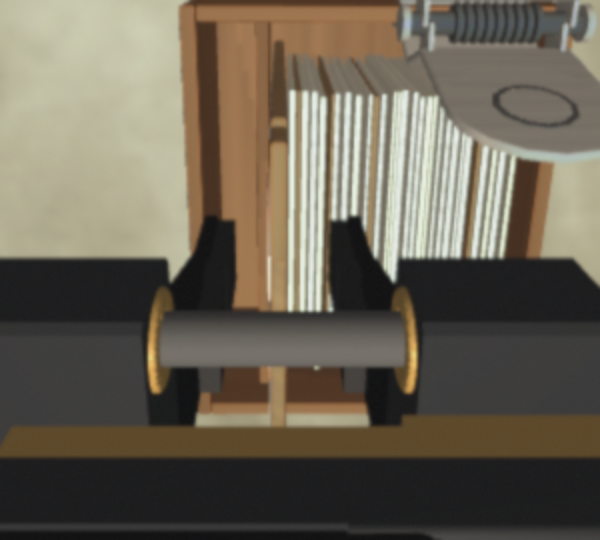

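The card's top edge (crop x≈279) is centred between the fingers (235 and 332), and the tab end shows at (279,120). Now I'll close and lift.

Emit:
{"op": "servo_tool", "data": {
  "plan": [
    [[0,0.001,0,0.002,0],[0,0.001,0,0.002,0],[0,0.001,0,0.002,0],[0,0.001,0,0.002,0],[0,0.001,0,0.002,0],[0,0.001,0,0.002,0],[0,0.001,0,0.002,0]]
  ],
  "force": 25
}}

```text
time_s: 4.12
tool_pos: [0.4816, 0.2565, 0.0926]
tool_rot: [179.7, 0.1, 171.4]
force: [-1.2, -0.2, 1.6]
grip_width: 0.0037
```

Emit:
{"op": "servo_tool", "data": {
  "plan": [
    [[0,0,0,-0.01,0],[0,0,0,-0.03,0],[0,0,0,-0.05,0],[0,0,0,-0.08,0],[0,0,0,-0.11,0],[0,0,0,-0.12,0],[0,0,0,-0.12,0],[0,0,0,-0.12,0]]
  ]
}}

```text
time_s: 4.78
tool_pos: [0.4814, 0.2559, 0.2126]
tool_rot: [179.7, 0.1, 171.4]
force: [0.1, -1.0, -1.0]
grip_width: 0.0041
```

```bash
python3 - <<'E'
from h import *
o=readout.get_obs();print(o['qpos'].round(1),o['tool_pos'].round(4),o['tool_rot'].round(2),o['force'].round(1));print(rel(.52,.08,.215,130),rel(.541,-.132,.215,91))
E
```

```text
[ 18.   11.3 -54.2  97.7   9.3  75.6  43.4] [0.4814 0.2559 0.2126] [1.7975e+02 9.0000e-02 1.7137e+02] [ 0.1 -1.  -1. ]
([-0.0646, -0.1681, -0.0031], np.float64(0.722)) ([-0.1172, -0.3745, -0.0039], np.float64(1.4027))
```

Emit:
{"op": "servo_tool", "data": {
  "plan": [
    [[0,-0.015,-0.04,0,0.12],[0,-0.03,-0.08,0,0.24],[0,-0.045,-0.12,0,0.36],[0,-0.058,-0.15,0,0.48],[0,-0.068,-0.18,0,0.6],[0,-0.076,-0.21,0,0.72],[0,-0.085,-0.245,0,0.84],[0,-0.094,-0.28,0,0.96],[0,-0.102,-0.31,0,1.08],[0,-0.109,-0.34,0,1.2],[0,-0.114,-0.36,0,1.31],[0,-0.117,-0.374,0,1.4]]
  ]
}}

```text
time_s: 5.78
tool_pos: [0.5393, -0.1349, 0.2083]
tool_rot: [-179.9, -0.3, 90.6]
force: [0.4, -0.2, -0.5]
grip_width: 0.0037
```

Emit:
{"op": "servo_tool", "data": {
  "plan": [
    [[0,0,0,0,0],[0,0,0,0,0]]
  ]
}}

```text
time_s: 5.95
tool_pos: [0.5376, -0.1357, 0.2056]
tool_rot: [-179.6, -0.4, 90.6]
force: [0.6, 1.0, -1.9]
grip_width: 0.0039
```

```bash
python3 - <<'E'
from h import *
o=readout.get_obs();print(o['qpos'].round(1),o['tool_pos'].round(4),o['tool_rot'].round(2),o['force'].round(1),o['grip_width']);print(rel(.541,-.132,.215,90.7))
ims=[]
for n in("wrist","top","scene"):
    c=read_camera(n);np.savez(n+"3.npz",**c);ims.append(c)
im=[ims[0]["image"][::2,::2][:200,:320]]
im=[cv2.resize(ims[0]["image"],(640,400)), ]
a=cv2.resize(ims[1]["image"][160:240,335:430],(380,320),interpolation=cv2.INTER_CUBIC);b=cv2.resize(ims[2]["image"][100:220,300:440],(373,320),interpolation=cv2.INTER_CUBIC)
cv2.imwrite("pics/w3.png",ims[0]["image"][...,::-1]);cv2.imwrite("pics/ts3.png",np.hstack([a,b])[...,::-1])
E
```

```text
[ 40.1   9.8 -31.6  97.    5.   75.1   8.1] [ 0.5376 -0.1357  0.2056] [-179.62   -0.36   90.61] [ 0.6  1.  -1.9] 0.003852325200805958
([0.0037, 0.0034, -0.0094], np.float64(-0.0016))
```

View pics/w3.png

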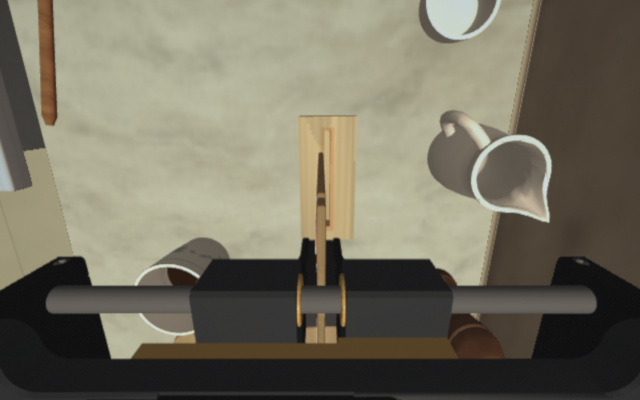

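The card hangs in the grip at column ≈320. The stand (300–356 × 116–240) has its groove at column ≈327. I'll measure the groove and card from the clouds.

```bash
python3 - <<'E'
from h import *
for n in("wrist","top","scene"):
    c=dict(np.load(n+"3.npz"));W=pts(c);d=W-np.array([.541,-.132,0]);X,Y,Z=d[...,0],d[...,1],W[...,2]
    near=(abs(X)<.05)&(abs(Y)<.09)
    s=near&(Z>.031)&(Z<.041)
    p=W[s]; r=cv2.minAreaRect((p[:,:2]*1000).astype(np.float32)); print(n,"stand",s.sum(),[np.round(v,1) for v in r])
    # x limits of the stand by y slices
    for y0 in(-.06,.0,.03,.06):
        k=p[abs(p[:,1]+.132-y0)<.006]
        if len(k)>3: print("  slice",y0,(np.percentile(k[:,0],[0,1,99,100])*1000).round(1))
    g=near&(Z<.029)&(Z>.004)&(abs(X)<.018)&(abs(Y)<.06)
    p=W[g]
    if len(p)>5: print("  groove",len(p),np.polyfit(p[:,1]+.132,p[:,0],1).round(4),np.median(p,0).round(4),p[:,1].min().round(4),p[:,1].max().round(4))
    k=near&(Z>.12)&(Z<.26)&(abs(X)<.02)&(Y<.06)
    p=W[k]; p=p[(p[:,1]>-.10)|(p[:,2]<.2)]
    if len(p)>5:
        print("  card",len(p),np.median(p,0).round(4),"y",np.percentile(p[:,1],[1,99]).round(4),"z",np.percentile(p[:,2],[1,99]).round(4))
        A=np.c_[p[:,1]+.132,p[:,2]-.18,np.ones(len(p))]; print("   x=a*y+b*(z-.18)+c",np.linalg.lstsq(A,p[:,0],rcond=None)[0].round(4))
        tp=p[p[:,2]>p[:,2].max()-.006];print("   top part y",tp[:,1].min().round(4),tp[:,1].max().round(4),"z",tp[:,2].max().round(4))
E
```

```text
wrist stand 5560 [array([ 542.5, -131.3]), array([ 62.1, 139.4]), np.float64(1.0)]
  slice -0.06 [513.2 513.3 574.3 574.5]
  slice 0.0 [511.5 511.6 572.8 573. ]
  slice 0.03 [511.8 511.8 572.6 572.9]
  slice 0.06 [511.  511.1 572.2 572.6]
  groove 496 [-0.031   0.5429] [ 0.5428 -0.1255  0.0098] -0.187 -0.078
  card 631 [ 0.5365 -0.0895  0.2381] y [-0.0996 -0.0869] z [0.1273 0.2509]
   x=a*y+b*(z-.18)+c [-0.0139  0.0101  0.5366]
   top part y -0.0999 -0.0895 z 0.2514
top stand 292 [array([ 539.9, -102.2]), array([60.3, 79.4]), np.float64(1.6)]
  slice 0.0 [510.5 510.8 545.7 545.7]
  slice 0.03 [510.8 511.  568.3 568.4]
  slice 0.06 [508.7 510.8 569.2 569.3]
  groove 33 [-0.0317  0.544 ] [ 0.5438 -0.1086  0.0142] -0.1444 -0.0809
  card 77 [ 0.5331 -0.095   0.1786] y [-0.1106 -0.086 ] z [0.122  0.2522]
   x=a*y+b*(z-.18)+c [0.022  0.0135 0.5324]
   top part y -0.0987 -0.0912 z 0.2543
scene stand 902 [array([ 540.7, -132.3]), array([ 64.1, 142.1]), np.float64(0.6)]
  slice -0.06 [510.7 511.4 561.3 561.4]
  slice 0.0 [509.9 510.6 571.7 571.8]
  slice 0.03 [509.5 509.6 569.9 570.2]
  slice 0.06 [508.4 510.2 569.7 569.9]
  groove 83 [-0.0091  0.5441] [ 0.5442 -0.1317  0.0204] -0.1889 -0.0778
  card 450 [ 0.5338 -0.1167  0.1648] y [-0.1827 -0.0847] z [0.1217 0.2516]
   x=a*y+b*(z-.18)+c [-0.0073  0.0102  0.534 ]
   top part y -0.0991 -0.0874 z 0.2532
```

View pics/ts3.png

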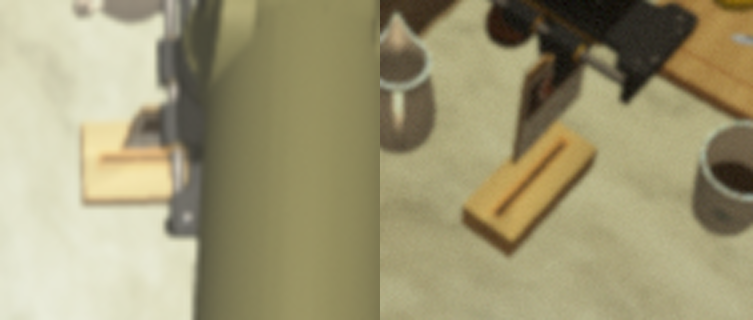

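In the scene crop the picture side of the card faces the robot and the tab is on its left, so the card is the right way round. The groove is about 5.5 mm further in x than the card. I'll correct that and lower to just above the stand.

Emit:
{"op": "servo_tool", "data": {
  "plan": [
    [[0,0.0027,0.0054,0.01,-0.01],[0,0.0027,0.0054,0.03,-0.01],[0,0.0027,0.0054,0.05,-0.01],[0,0.0027,0.0054,0.06,-0.01],[0,0.0027,0.0054,0.06,-0.01],[0,0.0027,0.0054,0.06,-0.01],[0,0.0027,0.0054,0.06,-0.01]]
  ]
}}

```text
time_s: 6.68
tool_pos: [0.5449, -0.1294, 0.1484]
tool_rot: [-179.9, -0.3, 91.5]
force: [-0.2, 1.5, 0.0]
grip_width: 0.0034
```

```bash
python3 - <<'E'
from h import *
o=readout.get_obs();print(o['tool_pos'].round(4),o['tool_rot'].round(2),o['force'].round(1),o['grip_width']);print(rel(.543,-.133,.0976,91.2))
c=read_camera("wrist");W=pts(c);d=W-np.array([.541,-.132,0]);X,Y,Z=d[...,0],d[...,1],W[...,2]
near=(abs(X)<.05)&(abs(Y)<.09)
p=W[near&(Z>.031)&(Z<.041)]; print([np.round(v,1) for v in cv2.minAreaRect((p[:,:2]*1000).astype(np.float32))])
p=W[near&(Z<.029)&(Z>.004)&(abs(X)<.018)&(abs(Y)<.06)]; print("groove",len(p),np.polyfit(p[:,1]+.132,p[:,0],1).round(4))
for lo,hi in((.05,.1),(.1,.13),(.13,.17),(.17,.186),(.186,.21)):
    p=W[near&(Z>lo)&(Z<hi)&(abs(X)<.02)&(Y>.015)&(Y<.06)]
    if len(p)>5: print("card",lo,len(p),np.percentile(p[:,0],[2,50,98]).round(4),np.percentile(p[:,1],[2,98]).round(4))
E
```

```text
[ 0.5449 -0.1294  0.1484] [-179.9    -0.32   91.49] [-0.2  1.5  0. ] 0.0033963357115464154
([-0.0038, -0.0019, 0.0507], np.float64(0.005))
[array([ 542.5, -126.2]), array([ 62.1, 129.9]), np.float64(0.9)]
groove 118 [0.111  0.5362]
card 0.05 43 [0.5408 0.5424 0.5447] [-0.0819 -0.0804]
card 0.1 58 [0.5407 0.5426 0.5446] [-0.083  -0.0807]
card 0.13 183 [0.5407 0.5427 0.5538] [-0.117  -0.0809]
card 0.17 151 [0.5411 0.5433 0.5543] [-0.117  -0.0812]
card 0.186 636 [0.5415 0.5435 0.5457] [-0.1103 -0.0835]
```

Emit:
{"op": "servo_tool", "data": {
  "plan": [
    [[0,-0.003,-0.0012,0.005,0.006],[0,-0.003,-0.0012,0.01,0.006],[0,-0.003,-0.0012,0.015,0.006],[0,-0.003,-0.0012,0.02,0.006],[0,-0.003,-0.0012,0.025,0.006],[0,-0.003,-0.0012,0.03,0.006],[0,-0.003,-0.0012,0.035,0.006],[0,-0.003,-0.0012,0.04,0.006],[0,-0.003,-0.0012,0.04,0.006]]
  ]
}}

```text
time_s: 7.48
tool_pos: [0.5431, -0.1322, 0.1073]
tool_rot: [-179.8, -0.3, 91.1]
force: [0.1, 0.2, -0.0]
grip_width: 0.0039
```

```bash
python3 - <<'E'
from h import *
o=readout.get_obs();print(o['tool_pos'].round(4),o['tool_rot'].round(2),o['force'].round(1),o['wrist_torque'].round(2),o['grip_width']);print(rel(.543,-.132,.0976,91.2))
E
```

```text
[ 0.5431 -0.1322  0.1073] [-179.82   -0.35   91.13] [ 0.1  0.2 -0. ] [-0.07 -0.05  0.  ] 0.003944189238338129
([0.0002, -0.0, 0.0097], np.float64(-0.0012))
```

In the groove with no contact force; going down to the floor.

Emit:
{"op": "servo_tool", "data": {
  "plan": [
    [[0,0,0,0.003,0],[0,0,0,0.006,0],[0,0,0,0.008,0],[0,0,0,0.0095,0],[0,0,0,0.0105,0],[0,0,0,0.0115,0],[0,0,0,0.0115,0]]
  ]
}}

```text
time_s: 8.07
tool_pos: [0.5438, -0.1317, 0.0976]
tool_rot: [-179.9, -0.3, 91.2]
force: [-2.2, 2.0, 8.2]
grip_width: 0.004
```

Emit:
{"op": "servo_tool", "data": {
  "plan": [
    [[0.01,0,0,0,0],[0.02,0,0,0,0],[0.03,0,0,0,0],[0.04,0,0,0,0],[0.04,0,0,0,0],[0.04,0,0,0,0]]
  ]
}}

```text
time_s: 8.57
tool_pos: [0.5436, -0.1318, 0.0973]
tool_rot: [-179.9, -0.3, 91.1]
force: [0.3, 0.1, 0.2]
grip_width: 0.0348
```

Emit:
{"op": "servo_tool", "data": {
  "plan": [
    [[0.04,0,0,-0.01,0],[0.04,0,0,-0.04,0],[0.04,0,0,-0.07,0],[0.05,0,0,-0.11,0],[0.06,0,0,-0.14,0],[0.07,0,0,-0.16,0],[0.08,0,0,-0.16,0],[0.08,0,0,-0.16,0]]
  ]
}}

```text
time_s: 9.23
tool_pos: [0.5448, -0.1327, 0.2592]
tool_rot: [180.0, -0.3, 91.2]
force: [0.2, -0.6, 0.1]
grip_width: 0.0654
```

```bash
python3 - <<'E'
from h import *
o=readout.get_obs();print(o['qpos'].round(1),o['tool_pos'].round(4),o['tool_rot'].round(2),o['grip_width'])
# clip: box-frame (29,67.8) about (.488,.283), yaw 81.4
a=np.radians(81.4);ex=np.array([np.cos(a),np.sin(a)]);ey=np.array([-ex[1],ex[0]]);p=np.array([.488,.283])+.029*ex+.0678*ey;print("clip",p.round(4))
print(rel(.5,.08,.25,86),rel(*p,.25,81.4))
for n in("wrist","scene"):
    c=read_camera(n);np.savez(n+"4.npz",**c);W=pts(c);d=W-np.array([.5425,-.132,0]);X,Y,Z=d[...,0],d[...,1],W[...,2]
    m=(abs(X)<.02)&(abs(Y)<.06)&(Z>.045)&(Z<.15);p=W[m]
    A=np.c_[p[:,1]+.132,p[:,2]-.13,np.ones(len(p))];print(n,len(p),np.percentile(p,[1,50,99],axis=0).round(4).tolist(),np.linalg.lstsq(A,p[:,0],rcond=None)[0].round(4))
    t=p[(p[:,2]>.126)&(p[:,2]<.134)];print(" top",len(t),np.percentile(t,[1,50,99],axis=0).round(4).tolist(),np.polyfit(t[:,1]+.132,t[:,0],1).round(4))
    t=p[(p[:,2]>.1355)];print(" tab",len(t),np.percentile(t,[1,50,99],axis=0).round(4).tolist())
    save(c,n+"4.png")
E
```

```text
[ 40.    8.7 -32.   92.    4.4  80.7   8.7] [ 0.5448 -0.1327  0.2592] [179.96  -0.26  91.15] 0.06540873416958952
clip [0.4253 0.3218]
([0.2135, -0.0405, 0.0101], np.float64(0.0899)) ([0.4568, -0.1103, 0.0112], np.float64(0.1702))
wrist 481 [[0.539, -0.1809, 0.0637], [0.5417, -0.1252, 0.1297], [0.5445, -0.0832, 0.1431]] [-0.02    0.0089  0.5417]
 top 275 [[0.5392, -0.1816, 0.1273], [0.5423, -0.1448, 0.1294], [0.5445, -0.084, 0.1309]] [-0.0246  0.5419]
 tab 146 [[0.539, -0.1123, 0.1378], [0.5411, -0.0984, 0.1413], [0.5431, -0.0856, 0.1433]]
scene 436 [[0.5363, -0.1822, 0.0462], [0.5381, -0.1259, 0.0979], [0.5414, -0.0843, 0.142]] [-0.0134  0.0046  0.5384]
 top 62 [[0.5373, -0.1844, 0.1262], [0.5389, -0.1373, 0.1288], [0.5428, -0.0848, 0.1339]] [-0.0267  0.539 ]
 tab 24 [[0.5374, -0.1132, 0.1357], [0.5385, -0.0985, 0.1402], [0.5407, -0.0861, 0.1431]]
```

View pics/wrist4.png

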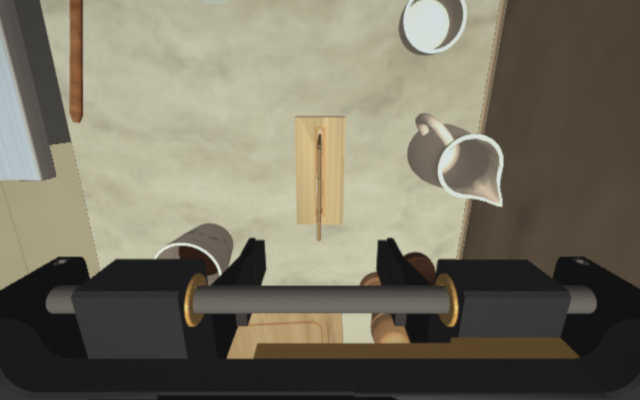

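The card stands in the groove (columns 317–322, tab at (319,140)) with its top edge at z≈0.130, so it is fully down. Now to the clip.

Emit:
{"op": "servo_tool", "data": {
  "plan": [
    [[0.087,0.04,-0.007,0,0.02],[0.087,0.08,-0.015,0,0.04],[0.087,0.12,-0.022,0,0.06],[0.087,0.16,-0.03,0,0.08],[0.087,0.2,-0.038,0,0.09],[0.087,0.24,-0.046,0,0.1],[0.087,0.28,-0.057,0.01,0.11],[0.087,0.32,-0.069,0.01,0.12],[0.087,0.36,-0.081,0.01,0.13],[0.087,0.39,-0.09,0.01,0.15],[0.087,0.42,-0.1,0.01,0.17],[0.087,0.44,-0.105,0.01,0.17]]
  ]
}}

```text
time_s: 10.33
tool_pos: [0.4265, 0.3082, 0.2484]
tool_rot: [-179.6, -0.3, 81.6]
force: [0.5, 0.2, -0.0]
grip_width: 0.0865
```

Emit:
{"op": "servo_tool", "data": {
  "plan": [
    [[0.087,0.012,-0.005,0.01,0],[0.087,0.012,-0.005,0.01,0],[0.087,0.012,-0.005,0.01,0]]
  ]
}}

```text
time_s: 10.58
tool_pos: [0.4219, 0.3207, 0.2369]
tool_rot: [-179.4, -0.2, 81.7]
force: [-0.3, -0.2, 0.1]
grip_width: 0.087
```

```bash
python3 - <<'E'
from h import *
o=readout.get_obs();print(o['qpos'].round(1),o['tool_pos'].round(4),o['tool_rot'].round(2),o['grip_width'])
print(rel(.4253,.3218,.25,81.4))
a=np.radians(81.4);ex=np.array([np.cos(a),np.sin(a)]);ey=np.array([-ex[1],ex[0]])
for n in("wrist","scene","top"):
    c=read_camera(n);W=pts(c).reshape(-1,3);q=W[:,:2]-[.4253,.3218];B=np.c_[q@ex,q@ey,W[:,2]]*1000
    k=B[(abs(B[:,0])<30)&(abs(B[:,1])<32)&(B[:,2]>122)&(B[:,2]<146)]
    for s in(k[k[:,1]<0],k[k[:,1]>=0]):
        if len(s)>4: print(n,len(s),np.percentile(s,[1,50,99],axis=0).round(1).tolist(),np.polyfit(s[:,0],s[:,1],1).round(3))
    if n=="wrist": save(c,"w5.png")
E
```

```text
[ 10.8   8.2 -54.6  97.2   6.2  78.3 -53.1] [0.4219 0.3207 0.2369] [-1.794e+02 -1.700e-01  8.175e+01] 0.08703699346172514
([0.0016, 0.0031, -0.0132], np.float64(0.0061))
wrist 371 [[-16.6, -21.8, 122.5], [3.1, -17.4, 132.8], [20.6, -13.9, 142.0]] [-9.0000e-03 -1.7426e+01]
wrist 342 [[-16.1, 13.3, 122.3], [3.1, 16.6, 133.0], [20.7, 21.4, 142.1]] [ 0.    16.956]
top 38 [[-18.6, -19.3, 122.7], [-1.3, -15.5, 131.1], [17.8, -12.4, 144.1]] [  0.019 -15.59 ]
top 20 [[-20.3, 14.6, 122.4], [-4.4, 18.4, 131.5], [11.1, 21.8, 142.8]] [-0.037 18.193]
```

View pics/w5.png

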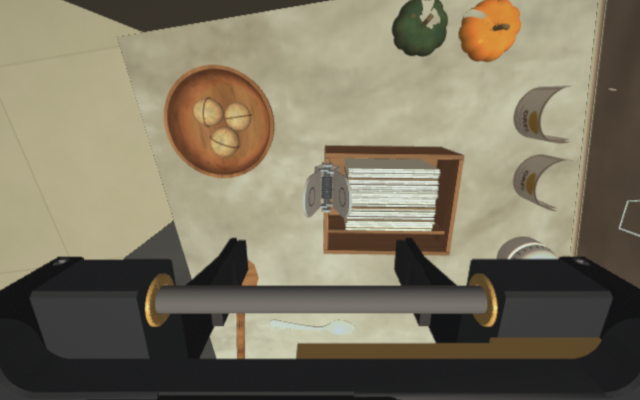

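The wrist view shows the clip at (327,190), handle plates at columns ≈313 and 341, between the fingers. I'll descend in two steps.

Emit:
{"op": "servo_tool", "data": {
  "plan": [
    [[0.087,0.0026,0.003,0.02,0.006],[0.087,0.0026,0.003,0.04,0.006],[0.087,0.0026,0.003,0.06,0.006],[0.087,0.0026,0.003,0.07,0.006],[0.087,0.0026,0.003,0.07,0.006],[0.087,0.0026,0.003,0.07,0.006],[0.087,0.0026,0.003,0.07,0.006]]
  ]
}}

```text
time_s: 11.32
tool_pos: [0.4278, 0.3219, 0.1694]
tool_rot: [-179.6, -0.3, 81.1]
force: [-0.0, 1.2, 0.2]
grip_width: 0.087
```

```bash
python3 - <<'E'
from h import *
o=readout.get_obs();print(o['tool_pos'].round(4),o['tool_rot'].round(2),o['grip_width'])
print(rel(.4255,.3228,.114,81.4))
E
```

```text
[0.4278 0.3219 0.1694] [-179.65   -0.28   81.08] 0.08698438582374349
([0.0002, -0.002, 0.0554], np.float64(-0.0056))
```

Emit:
{"op": "servo_tool", "data": {
  "plan": [
    [[0.087,0.0005,-0.0015,0.02,-0.005],[0.087,0.0005,-0.0015,0.04,-0.005],[0.087,0.0005,-0.0015,0.055,-0.005],[0.087,0.0005,-0.0015,0.055,-0.005],[0.087,0.0005,-0.0015,0.055,-0.005],[0.08,0.0005,-0.0015,0.055,-0.005],[0.07,0.0005,-0.0015,0.055,-0.005],[0.065,0.0005,-0.0015,0.055,-0.005],[0.06,0.0005,-0.0015,0.055,-0.005],[0.06,0.0005,-0.0015,0.055,-0.005]]
  ]
}}

```text
time_s: 12.15
tool_pos: [0.4264, 0.3232, 0.115]
tool_rot: [-179.7, -0.3, 81.4]
force: [-0.1, -0.3, -0.3]
grip_width: 0.0634
```

```bash
python3 - <<'E'
from h import *
o=readout.get_obs();print(o['tool_pos'].round(4),o['tool_rot'].round(2),o['force'].round(1),o['grip_width'])
print(rel(.4255,.3228,.114,81.4))
c=read_camera("wrist");cv2.imwrite("pics/w6.png",cv2.resize(c["image"][130:400,180:480][...,::-1],None,fx=2,fy=2))
E
```

```text
[0.4264 0.3232 0.115 ] [-179.7    -0.31   81.36] [-0.1 -0.3 -0.3] 0.0633534023276471
([-0.0005, -0.0008, 0.001], np.float64(-0.0007))
```

View pics/w6.png

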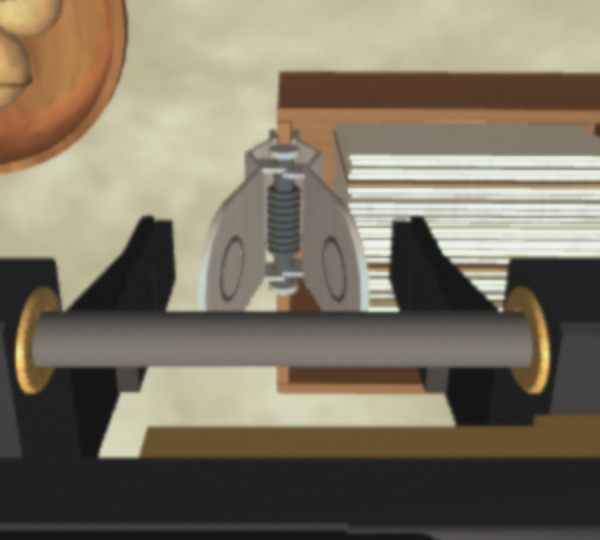

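The clip (pin at crop column 284) is centred between the fingers (172 and 392). Squeezing now.

Emit:
{"op": "servo_tool", "data": {
  "plan": [
    [[0.05,0,0,0,0],[0.045,0,0,0,0],[0.04,0,0,0,0],[0.035,0,0,0,0],[0.03,0,0,0,0],[0.025,0,0,0,0],[0.02,0,0,0,0],[0.015,0,0,0,0],[0.01,0,0,0,0],[0.005,0,0,0,0],[0.0,0,0,0,0],[0.0,0,0,0,0]]
  ],
  "force": 25
}}

```text
time_s: 13.2
tool_pos: [0.4263, 0.3231, 0.1148]
tool_rot: [-179.7, -0.3, 81.4]
force: [0.0, 0.5, -0.4]
grip_width: 0.014
```

Emit:
{"op": "servo_tool", "data": {
  "plan": [
    [[0,0,0,0,0],[0,0,0,0,0],[0,0,0,0,0]]
  ]
}}

```text
time_s: 13.45
tool_pos: [0.4262, 0.3231, 0.1148]
tool_rot: [-179.7, -0.3, 81.4]
force: [0.2, 0.2, -1.0]
grip_width: 0.0139
```

```bash
python3 - <<'E'
from h import *
o=readout.get_obs();print(o['tool_pos'].round(4),o['tool_rot'].round(2),o['force'].round(1),o['grip_width'])
c=read_camera("wrist");cv2.imwrite("pics/w7.png",cv2.resize(c["image"][130:400,180:480][...,::-1],None,fx=2,fy=2))
E
```

```text
[0.4262 0.3231 0.1148] [-179.68   -0.3    81.36] [ 0.2  0.2 -1. ] 0.013942644017617708
```

View pics/w7.png

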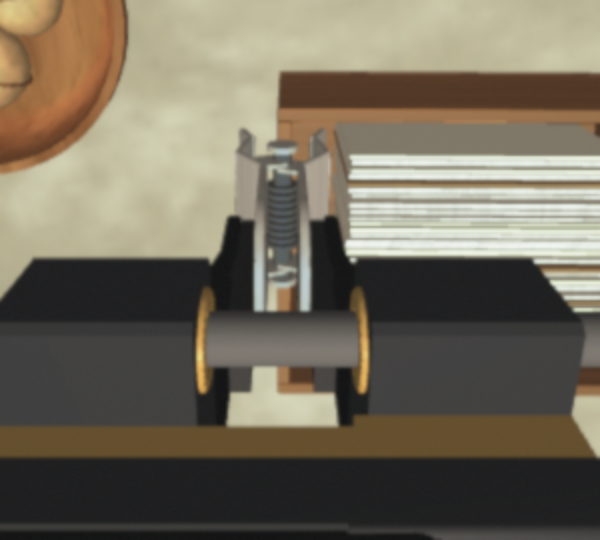

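The clip is fully open (13.9 mm), handles parallel, pin centred. Lift straight up.

Emit:
{"op": "servo_tool", "data": {
  "plan": [
    [[0,0,0,-0.01,0],[0,0,0,-0.03,0],[0,0,0,-0.06,0],[0,0,0,-0.09,0],[0,0,0,-0.12,0],[0,0,0,-0.14,0],[0,0,0,-0.14,0],[0,0,0,-0.14,0]]
  ]
}}

```text
time_s: 14.17
tool_pos: [0.4274, 0.3228, 0.2564]
tool_rot: [-179.8, -0.4, 81.4]
force: [-0.1, 0.4, -1.4]
grip_width: 0.0139
```

```bash
python3 - <<'E'
from h import *
o=readout.get_obs();print(o['qpos'].round(1),o['tool_pos'].round(4),o['tool_rot'].round(2),o['force'].round(1),o['grip_width'])
print(rel(.5,.08,.255,86),rel(.5423,-.149,.255,91.2))
E
```

```text
[ 11.    8.  -54.8  95.1   6.3  80.1 -53.3] [0.4274 0.3228 0.2564] [-179.83   -0.38   81.37] [-0.1  0.4 -1.4] 0.013934913430292939
([-0.2292, 0.1082, -0.0005], np.float64(-0.0809)) ([-0.4492, 0.1844, -0.0022], np.float64(-0.1716))
```

Emit:
{"op": "servo_tool", "data": {
  "plan": [
    [[0,-0.03,0.014,0,-0.01],[0,-0.065,0.03,0,-0.02],[0,-0.1,0.047,0,-0.04],[0,-0.135,0.063,0,-0.05],[0,-0.17,0.08,0,-0.06],[0,-0.21,0.099,0,-0.075],[0,-0.25,0.116,0,-0.09],[0,-0.29,0.13,0,-0.11],[0,-0.33,0.144,0,-0.13],[0,-0.37,0.158,0,-0.15],[0,-0.405,0.17,0,-0.165],[0,-0.435,0.18,0,-0.17]]
  ]
}}

```text
time_s: 15.17
tool_pos: [0.539, -0.1381, 0.251]
tool_rot: [-179.7, -0.4, 91.0]
force: [-0.1, 0.8, -0.2]
grip_width: 0.014
```

Emit:
{"op": "servo_tool", "data": {
  "plan": [
    [[0,-0.012,0.004,0,0],[0,-0.012,0.004,0,0],[0,-0.012,0.004,0,0],[0,-0.012,0.004,0,0]]
  ]
}}

```text
time_s: 15.5
tool_pos: [0.543, -0.1476, 0.2502]
tool_rot: [-179.7, -0.5, 91.1]
force: [0.0, 1.1, -0.9]
grip_width: 0.0142
```

```bash
python3 - <<'E'
from h import *
o=readout.get_obs();print(o['qpos'].round(1),o['tool_pos'].round(4),o['tool_rot'].round(2),o['force'].round(1),o['grip_width'])
print(rel(.5423,-.149,.255,91.2))
for n in("wrist","scene"):
    c=read_camera(n);np.savez(n+"8.npz",**c);W=pts(c);d=W-np.array([.5425,-.132,0]);X,Y,Z=d[...,0],d[...,1],W[...,2]
    p=W[(abs(X)<.015)&(abs(Y)<.056)&(Z>.045)&(Z<.15)]
    t=p[(p[:,2]>.126)&(p[:,2]<.134)];print(n," top",len(t),np.percentile(t,[1,50,99],axis=0).round(4).tolist(),np.polyfit(t[:,1]+.132,t[:,0],1).round(4))
    e=W-o["tool_pos"]; 
    for lo,hi in((-.075,-.055),(-.055,-.04),(-.04,-.022),(-.022,-.005)):
        k=e[(abs(e[...,0])<.04)&(abs(e[...,1])<.035)&(e[...,2]>lo)&(e[...,2]<hi)]
        if len(k)>5: print("  clip dz",lo,len(k),(np.percentile(k,[1,50,99],axis=0)*1000).round(1).tolist())
c=dict(np.load("wrist8.npz"));s=dict(np.load("scene8.npz"))
a=cv2.resize(c["image"][60:330,190:450],(520,540));b=cv2.resize(s["image"][100:210,340:415],(272,400),interpolation=cv2.INTER_CUBIC);b=np.vstack([b,np.zeros((140,272,3),np.uint8)])
cv2.imwrite("pics/w8.png",np.hstack([a,b])[...,::-1])
E
```

```text
[ 41.5   9.6 -32.2  92.1   4.7  80.2  10. ] [ 0.543  -0.1476  0.2502] [-179.65   -0.5    91.15] [ 0.   1.1 -0.9] 0.014207104555911407
([-0.0014, -0.0007, -0.0048], np.float64(-0.0009))
wrist  top 167 [[0.5401, -0.148, 0.1275], [0.5423, -0.1285, 0.1294], [0.5444, -0.084, 0.1314]] [-0.0103  0.5423]
  clip dz -0.075 65 [[-18.0, 13.4, -64.1], [10.8, 19.0, -61.1], [15.2, 20.7, -55.0]]
  clip dz -0.055 107 [[-15.2, 12.8, -54.5], [-11.3, 18.8, -48.5], [12.5, 20.8, -40.5]]
  clip dz -0.04 1704 [[-17.2, -23.8, -36.6], [-0.8, 7.8, -25.7], [14.9, 25.2, -22.2]]
  clip dz -0.022 221 [[-8.3, -19.2, -22.0], [-1.7, 17.7, -17.6], [6.0, 20.4, -5.5]]
scene  top 57 [[0.5373, -0.1824, 0.1262], [0.5393, -0.1439, 0.1292], [0.5426, -0.0851, 0.1318]] [-0.0274  0.5394]
  clip dz -0.075 43 [[-20.1, -20.2, -65.3], [-17.7, 1.3, -58.5], [10.6, 19.1, -55.2]]
  clip dz -0.055 41 [[-17.5, -17.8, -54.7], [-15.4, 12.8, -47.0], [11.0, 21.4, -40.0]]
  clip dz -0.04 137 [[-18.8, -19.3, -38.5], [-12.1, 8.9, -28.2], [13.7, 24.8, -22.3]]
  clip dz -0.022 53 [[-11.5, -0.8, -21.9], [-2.1, 11.3, -15.2], [4.3, 20.4, -5.6]]
```

View pics/w8.png

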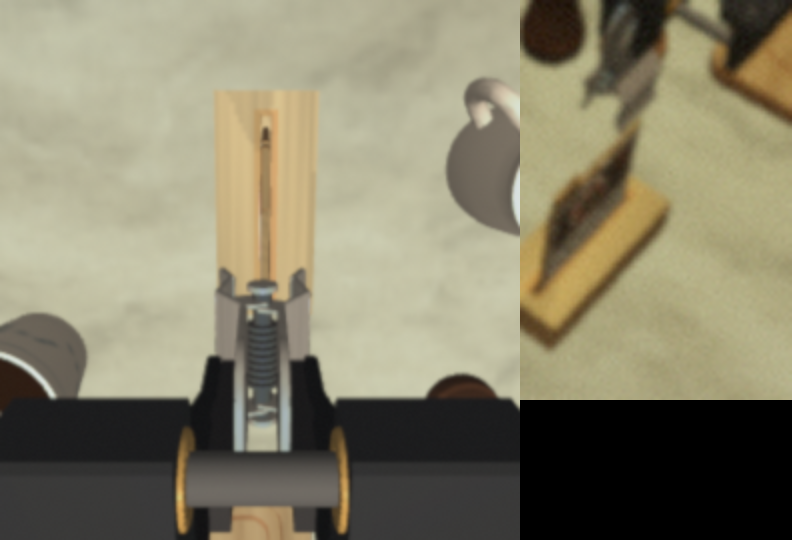

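The open clip hangs straight with its pin above the card's edge line (crop column 263 against the card at 265), and the tab lies beyond at (265,130). It is 24.5 mm below the TCP at the pin. I'll descend partway, check, then finish.

Emit:
{"op": "servo_tool", "data": {
  "plan": [
    [[0,-0.001,0,0.01,0],[0,-0.001,0,0.02,0],[0,-0.001,0,0.03,0],[0,-0.001,0,0.04,0],[0,-0.001,0,0.045,0],[0,-0.001,0,0.045,0],[0,-0.001,0,0.045,0]]
  ]
}}

```text
time_s: 16.18
tool_pos: [0.5428, -0.1481, 0.2054]
tool_rot: [-179.7, -0.5, 91.2]
force: [0.2, -0.5, -0.9]
grip_width: 0.0139
```

```bash
cat > chk.py <<'E'
from h import *
o=readout.get_obs();print(o['tool_pos'].round(4),o['tool_rot'].round(2),o['force'].round(1),o['grip_width'])
print(rel(.5435,-.149,.1685,91.2))
for n in("wrist","scene"):
    c=read_camera(n);np.savez(n+"9.npz",**c);W=pts(c);d=W-np.array([.5425,-.132,0]);X,Y,Z=d[...,0],d[...,1],W[...,2]
    t=W[(abs(X)<.008)&(abs(Y)<.056)&(Z>.126)&(Z<.134)&((Y>.01)|(Y<-.042))];print(n," top",len(t),np.percentile(t,[1,50,99],axis=0).round(4).tolist())
    t=W[(abs(X)<.008)&(abs(Y)<.056)&(Z>.136)&(Z<.147)&(Y>.01)];print(n," tab",len(t),np.percentile(t,[1,50,99],axis=0).round(4).tolist() if len(t) else "")
    e=W-o["tool_pos"]
    for lo,hi in((-.068,-.05),(-.05,-.04),(-.04,-.022)):
        k=e[(abs(e[...,0])<.04)&(abs(e[...,1])<.026)&(abs(e[...,0])>.007)&(e[...,2]>lo)&(e[...,2]<hi)]
        if len(k)>5: print("  clip dz",lo,len(k),(np.percentile(k,[1,50,99],axis=0)*1000).round(1).tolist())
E
python3 chk.py
```

```text
[ 0.5428 -0.1481  0.2054] [-179.67   -0.45   91.2 ] [ 0.2 -0.5 -0.9] 0.01390697841870517
([-0.0012, 0.0009, 0.0369], np.float64(-0.0001))
wrist  top 57 [[0.5399, -0.1218, 0.1274], [0.5422, -0.1171, 0.1295], [0.5438, -0.0837, 0.1335]]
wrist  tab 223 [[0.54, -0.1129, 0.1393], [0.5421, -0.0992, 0.1414], [0.5443, -0.0856, 0.1431]]
  clip dz -0.068 108 [[-18.0, 12.7, -64.7], [-11.3, 18.6, -57.4], [15.2, 20.6, -50.1]]
  clip dz -0.05 68 [[-15.3, 14.0, -49.9], [-1.4, 19.0, -46.1], [12.9, 20.5, -40.4]]
  clip dz -0.04 748 [[-17.3, -2.8, -38.0], [-8.8, 10.6, -29.7], [15.3, 20.4, -23.0]]
scene  top 16 [[0.5368, -0.121, 0.1263], [0.5383, -0.1033, 0.128], [0.5416, -0.0844, 0.1338]]
scene  tab 22 [[0.537, -0.1136, 0.1368], [0.5391, -0.0995, 0.1399], [0.5408, -0.0864, 0.1432]]
  clip dz -0.068 52 [[-19.5, -19.1, -65.0], [-16.7, 6.1, -57.3], [10.7, 20.8, -50.9]]
  clip dz -0.05 22 [[-17.9, -18.8, -49.2], [-3.1, 12.1, -44.4], [12.3, 19.4, -40.9]]
  clip dz -0.04 96 [[-18.5, -19.8, -39.2], [-14.4, 3.5, -29.9], [13.5, 20.1, -22.2]]
```

Emit:
{"op": "servo_tool", "data": {
  "plan": [
    [[0,-0.001,0.001,0.005,0],[0,-0.001,0.001,0.011,0],[0,-0.001,0.001,0.017,0],[0,-0.001,0.001,0.023,0],[0,-0.001,0.001,0.029,0],[0,-0.001,0.001,0.034,0],[0,-0.001,0.001,0.037,0],[0,-0.001,0.001,0.037,0],[0,-0.001,0.001,0.037,0],[0,-0.001,0.001,0.037,0]]
  ]
}}

```text
time_s: 17.12
tool_pos: [0.5445, -0.149, 0.1696]
tool_rot: [-179.8, -0.4, 91.2]
force: [-0.5, 0.9, 0.5]
grip_width: 0.0136
```

```bash
python3 chk.py; python3 - <<'E'
import numpy as np,cv2
c=np.load("wrist9.npz");s=np.load("scene9.npz")
a=cv2.resize(c["image"][60:330,190:450],(520,540));b=cv2.resize(s["image"][110:210,340:410],(280,400),interpolation=cv2.INTER_CUBIC);b=np.vstack([b,np.zeros((140,280,3),np.uint8)])
cv2.imwrite("pics/w9.png",np.hstack([a,b])[...,::-1])
E
```

```text
[ 0.5445 -0.149   0.1696] [-179.79   -0.41   91.19] [-0.5  0.9  0.5] 0.01360814533603799
([0.0, -0.001, 0.0011], np.float64(-0.0001))
wrist  top 77 [[0.54, -0.122, 0.1282], [0.542, -0.1175, 0.1295], [0.5441, -0.0835, 0.1309]]
wrist  tab 263 [[0.5402, -0.1125, 0.1392], [0.542, -0.0985, 0.1415], [0.5438, -0.0855, 0.1432]]
  clip dz -0.068 104 [[-17.9, 12.3, -64.2], [-1.2, 18.6, -57.7], [15.4, 20.8, -50.9]]
  clip dz -0.05 69 [[-15.1, 14.1, -49.9], [-12.4, 19.1, -46.1], [12.8, 20.8, -40.4]]
  clip dz -0.04 751 [[-17.2, -2.7, -38.1], [-8.5, 10.7, -29.8], [15.3, 20.5, -23.1]]
scene  top 19 [[0.5375, -0.1849, 0.1263], [0.538, -0.1013, 0.1302], [0.5412, -0.0856, 0.1338]]
scene  tab 21 [[0.5368, -0.1128, 0.1363], [0.5389, -0.101, 0.1406], [0.5417, -0.0868, 0.1448]]
  clip dz -0.068 55 [[-19.4, -18.9, -66.1], [-16.4, 8.1, -58.7], [11.5, 21.6, -51.0]]
  clip dz -0.05 16 [[-18.3, -15.5, -49.1], [0.6, 13.1, -45.1], [10.4, 24.6, -40.5]]
  clip dz -0.04 98 [[-19.2, -20.7, -39.6], [-13.8, 4.6, -29.5], [12.1, 24.4, -22.1]]
```

```bash
python3 - <<'E'
from h import *
o=readout.get_obs();print(o['time_s'],o['tool_pos'].round(4),o['joint_velocities'].round(2),o['grip_width'])
a=dict(np.load("scene.npz"));b=dict(np.load("scene9.npz"))
d=abs(a["image"].astype(int)-b["image"]).max(-1)
for n,(x0,y0,x1,y1) in dict(mug=(415,145,465,190),ramekin=(262,170,292,197),spoon=(335,248,378,294)).items():
    r=abs(a["range_z"]-b["range_z"])[y0:y1,x0:x1]; print(n,"img diff>40:",(d[y0:y1,x0:x1]>40).sum(),"depth diff>8mm:",(r>.008).sum())
env.sign_off()
E
```

```text
17.2167 [ 0.5445 -0.149   0.1697] [ 0.01 -0.11  0.01  0.1   0.11  0.09 -0.09] 0.014327322708280991
mug img diff>40: 0 depth diff>8mm: 31
ramekin img diff>40: 0 depth diff>8mm: 13
spoon img diff>40: 0 depth diff>8mm: 23
the job is handed in; nothing more can be done
```

The job is done and handed in at 17.2 s. The card is fully down in the stand's groove with its printed face to the robot and its tab at the top left. The arm is holding the open clip, handles up, over the plain edge to the right of the tab.

**Last checks:**
- **Card:** its top edge is at z ≈ 0.130 m, the expected height when fully down. It is still at x ≈ 0.542 m and upright after the clip was brought in.
- **Clip grip:** the jaw opening is about 14 mm, a little under the stated 15 mm at the stop. The wrist view showed the handles parallel, so I took it as fully open.
- **Clip position:** the pin is about 15 mm above the card's edge, and the jaws reach about 26 mm below that edge. The clip's centre is about 1 mm off the card plane, which leaves roughly 9 mm clear on the tighter side. The wrist force is about 1 N and the arm is at rest.
- **Mug, ramekin and teaspoon:** the scene images before and after show no change there. A few depth pixels differ by more than 8 mm (13 to 31 per object), which I took as noise.

**Disagreement:** the scene camera puts the card 3–4 mm nearer the robot than the wrist camera. I put most of this down to it seeing the card's front face, plus calibration, and used the wrist values. I could not view the last picture because the limit of 12 was reached, so the final pose rests on depth readings alone.

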